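# Clear the length stop off the board trimmer and park its carriage

## Task

The next board needs the trimmer's full length: unclip the length stop by pulling it straight up off the guide rail against its sprung catch, and set it down upright, without dropping it, in the empty compartment of the white parts tray. Then slide the cutter carriage along the rail fully home against the end stop and let go. Leave the small things in the tray's other compartment and the paint jar where they are.

Things in the scene. Friction and masses are not known exactly. Their poses are not given: they have to be found in the camera images.
- trimmer: Board trimmer, fixed: grey bed 125 x 460 x 12 mm with an aluminium guide rail 22 mm wide, top 52 mm above the table. Origin: table level under mid-rail; z up, +y along the rail to the dark end stop (44 x 30 mm, top at 70 mm, face at y = 200 mm), +x across it, away from the robot. Bed spans x -35 to 90 mm. Rounded sprung catch bars bulge 4 mm out of both rail sides from y = -9 to 159 mm.
- stop: Clip-on length stop, 0.13 to 0.24 kg, 82.5 mm high: aluminium saddle over the rail (45 mm across it, x; 30 along it, y; 44.5 high) with a black grip block on top (24 across, 30 along, 38 high). Origin: between the undersides of its feet, 17.5 mm above the table when clipped. It needs 8 to 15 N straight up over the first 10 mm, is clear when raised 40 mm, and stands on its feet by itself.
- stop_grip (a point): Centre of the stop's grip block, 66 mm above the stop's origin; the upper face of the saddle is 21.5 mm below this point, the block's top 16.5 mm above it.
- carriage (a joint): Travel (m) of the cutter carriage along the trimmer's +y: 0 far from the end stop, 0.300 with its dark steel body (56 mm across the rail, 60 along it, top at 68 mm) fully home against the end stop. Starts between 0 and 0.09. Slides with about 2.5 N of friction, stays where left. It cannot get home while the length stop is clipped on between it and the end stop.
- carriage_knob (a point): Centre of the carriage's upright black round knob, 28 mm in diameter, from 75 to 115 mm above the table; this point is 98 mm above the table and on the middle of the rail.
- tray: White plastic parts tray fixed to the table, 110 mm (x) by 190 mm (y) by 25 mm high, walls and floor 4 mm; one divider halves it along y. Origin: centre of its underside; z up. The half on its -y side holds an eraser and a thumbwheel, the half on its +y side is empty.
- tray_empty (a point): Centre of the floor of the tray's empty compartment (102 by 89 mm inside), 4 mm above the table.
- eraser: Small dark eraser 22 x 50 x 13 mm, loose in the tray's other compartment; origin under its centre. To be left alone.
- thumbwheel: Small brass thumbwheel, 24 mm across and 16 mm high, loose in the tray's other compartment; origin under its centre. To be left alone.
- paint_jar: Capped white paint jar, 56 mm across and 70 mm high, standing on the table to the robot's left; origin under its centre. To be left alone.
- paint_pan: Round dark paint pan, 136 mm across and 22 mm high, fixed, in front of the rail on the other side from the tray; origin under its centre.

How it is judged:
On the way, in this order (a step that is already met when the one before it is completed fails the run):
1. the length stop has been lifted clear of the rail (z of stop in the frame of trimmer above 0.056 m), for 0.1 s.
2. the length stop stands upright on the floor of the tray's empty compartment (z of stop in the frame of tray_empty between -0.003 and 0.004 m and x of stop in the frame of tray_empty between -0.045 and 0.045 m and y of stop in the frame of tray_empty between -0.04 and 0.04 m and angle between stop's own z axis and vertical below 0.12 rad), for 0.2 s.
3. the carriage is fully home against the end stop (value of joint carriage above 0.297 m), for 0.2 s.
At the end, for the whole second after the job is handed in: The length stop stands at rest and upright (within about 7 degrees) on the floor of the tray's empty compartment, and the carriage is fully home against the end stop (within 3 mm) (all of step 2 and linear speed of stop below 0.02 m/s and value of joint carriage above 0.297 m); the robot touches nothing.
It fails at once if the length stop is dropped from more than about 25 mm or flung (linear speed of stop above 0.7 m/s and contact force between the fingers and stop below 0.1 N).
It fails at once if the eraser or the thumbwheel is moved by more than 25 mm (distance of any of eraser, thumbwheel from where it was at the start of the episode above 0.025 m).
It fails at once if the paint jar is moved by more than 25 mm (distance of paint_jar from where it was at the start of the episode above 0.025 m).
It also fails if it takes over 50 s, if anything falls off the work surface, if the arm or the gripper's body presses on something with over 40 N, if the wrist force passes 120 N, or if a joint passes its speed limit or range.

## Robot

A 7-joint arm with a two-finger parallel gripper is mounted at the origin on the work surface. World frame = base frame: x ahead of the robot, y to its left, z up, the work surface at z = 0. Lengths are in m, angles in rad, forces in N, time in s.
With the tool pointing down it reaches from about 0.35 to 0.9 m from the base axis. Payload 19.9 kg.
Tool frame: the origin (TCP) lies at the very end of the fingers, on their centre line; the grasp point (between the pads) lies behind it (bot.grasp_offset is the z of the grasp point in the tool frame, in m); z points along the fingers, y is the line along which they close (so a half turn about z gives the same grasp; the last joint's range is limited). The gripper opens to 85 mm and grips with 20 to 120 N. Pads are 22 mm wide; open, the fingers measure 114 mm over their backs; the gripper's body (76 mm by 85 mm) begins 54 mm behind the grasp point. The pads swing forward as they close: fully open they stand 13 mm farther back than shut.
Start: joints at [1.107, 0.417, -0.01, 1.614, 0.005, 1.111, -0.053], TCP at [0.256, -0.57, 0.231] pointing down, gripper open.
Joint ranges: [-2.81, 2.81], [-0.39, 2.02], [-1.27, 1.25], [0.06, 2.57], [-1.19, 4.33], [0.19, 2], [-2.82, 2.82]. Speed limits (rad/s): [1.89, 1.89, 2.39, 2.39, 3.01, 3.01, 3.01].

## Interface

Orientations are given as a 3x3 rotation matrix whose columns are the frame's x, y, z axes.
In Python, from station import status, eyes, job, bot gives the robot as it stands.
- The arm moves only by the tool jog_arm, never from a script. Its argument "commands" is a list of rows, each a list of 4 numbers: the shift along the tool's x, y, z in mm, then the turn about the tool's z in degrees. A call has 1 to 12 rows; each row is the pose to reach, as a shift and turn from the pose commanded when the call began, along the tool's axes at that moment; what a row does not reach only later rows make up. A row lasts 1/8 s, in which the tool goes at most 62.5 mm and 10.7 degrees, less where a joint would pass 70% of its speed; a pose out of reach is approached as far as the arm can. A call with a gripper value outside its range is refused whole. "fingers" is the opening, from 0 (shut) to 1 (fully open), set as the call begins (left out, the last holds). The fingers move at their own pace and stop on an object; "squeeze" is the grip in N (left out, the last holds). Time passes only in rows, so rows that repeat a pose let the fingers close. It gives the time, the measured TCP pose, the force, the opening and the grip force at its end, in the units of the state.
- status.state(): the state, without advancing time (a new reading comes with each control period).
- eyes.get_image(name): name is "scene" or "top" or "wrist"; returns a dict with "image" (384x512x3 uint8, red, green, blue), "fov_y" (degrees; the focal length in pixels is half the picture's height over the tangent of half this angle, whatever the lens; pixels are square), "cx", "cy" (the principal point, pixels), "position" and "orientation" of the camera in the world. Camera axes: x right, y up, looking along -z (the intrinsics and any distortion apply to the point x, -y, -z); pixel columns grow to the right and rows downward; lengths in m; the calibration is good to about 2 mm. A picture is of the moment at which its call begins. There is no depth.
- job.sign_off(): hands the job in; it is judged then, once.
The state is a dict: "time": time; "qpos": joint angles; "joint_vel": joint speeds; "effort": joint torques, N m; "eef_pos": TCP position; "tcp_rot": TCP orientation; "force": force on the tool from outside, world axes, zero at the start; "moment": the same for the moment, N m; "grip_width": finger opening in m; "grip_force": force on a finger pad.
Only numpy, scipy, OpenCV 4.12 (cv2) and the standard library are available. Lean on these libraries where they do the work, as an engineer would, in place of code of your own. Each camera call takes 0.05 s, during which the arm holds its last target. There are 200 camera calls.

## Working session

There is one attempt and no reset: what is moved stays moved. The work goes in short steps, Python scripts to look and compute and a tool call to move; the robot and the scene stay as the last step left them, time stands still between calls to the robot, and variables do not carry over. Pictures are saved under pics/ and viewed, at most 10 in all, crops included, and the job is handed in when it is done.

Besides the shell and the picture viewer there is one more tool, called after ">>>" as a command line: name --pt "numbers of a row" for each row, then --argument value for the rest. jog_arm: Moves the arm, as the interface text tells. Its arguments: {"type":"object","properties":{"commands":{"type":"array","items":{"type":"array","items":{"type":"number"}}},"fingers":{"type":"number"},"squeeze":{"type":"number"}},"required":["commands"]}

```bash
mkdir -p pics
cat > h.py <<'E'
import numpy as np,cv2,json
from station import status,eyes,job,bot
def shot(n,f):
    d=eyes.get_image(n); cv2.imwrite(f'pics/{f}.png',cv2.cvtColor(d['image'],cv2.COLOR_RGB2BGR))
    m={k:(np.array(v).tolist() if not np.isscalar(v) else v) for k,v in d.items() if k!='image'}
    json.dump(m,open(f'pics/{f}.json','w'),default=str); return m
def ray(f,u,v):
    m=json.load(open(f'pics/{f}.json')); F=192/np.tan(np.radians(m['fov_y'])/2)
    R=np.array(m['orientation']).reshape(3,3)
    return np.array(m['position']),R@np.array([(u-m['cx'])/F,-(v-m['cy'])/F,-1])
def at(f,u,v,z):
    p,d=ray(f,u,v); return (p+d*(z-p[2])/d[2]).round(4)
def proj(f,P):
    m=json.load(open(f'pics/{f}.json')); F=192/np.tan(np.radians(m['fov_y'])/2)
    R=np.array(m['orientation']).reshape(3,3); c=R.T@(np.array(P)-m['position'])
    return (m['cx']+F*c[0]/-c[2], m['cy']-F*c[1]/-c[2])
E
python3 - <<'E'
from h import *
for n in('top','scene'): print(shot(n,n))
a,b=cv2.imread('pics/top.png'),cv2.imread('pics/scene.png')
cv2.imwrite('pics/top2.png',cv2.resize(a,(800,600)))
s=status.state();print(s['eef_pos'],s['tcp_rot'],s['force'],s['grip_width'],bot.grasp_offset)
E
```

```text
{'fov_y': 54.1300388406064, 'cx': 262.0756731307912, 'cy': 191.9026915780642, 'position': [0.38801371737765444, 0.1152378225642262, 0.8925721670469481], 'orientation': [[0.020282740446694036, 0.9826424250265369, -0.1843976002499463], [-0.9995367235797946, 0.024115807718895935, 0.018567876384619923], [0.02269248014962943, 0.18393556577245254, 0.9826763246301534]]}
{'fov_y': 53.67727866800683, 'cx': 254.59966368596966, 'cy': 191.8422382576926, 'position': [0.9304094994051497, 0.6675091246460588, 0.5278680704324695], 'orientation': [[-0.8133082667671292, -0.3266226303358377, 0.48150526535101024], [0.5818328591194722, -0.4559498830735467, 0.673483651007268], [-0.0004327321440870524, 0.8279054061169778, 0.5608675879966444]]}
[ 0.25574401 -0.56993294  0.2307145 ] [[ 9.12333397e-01  4.09447784e-01 -5.34125038e-04]
 [ 4.09448123e-01 -9.12332872e-01  9.82281151e-04]
 [-8.51069891e-05 -1.11486439e-03 -9.99999375e-01]] [ 0.02101275 -1.30996454 -0.45822   ] 0.08518075617775395 -0.0187
```

View pics/top2.png

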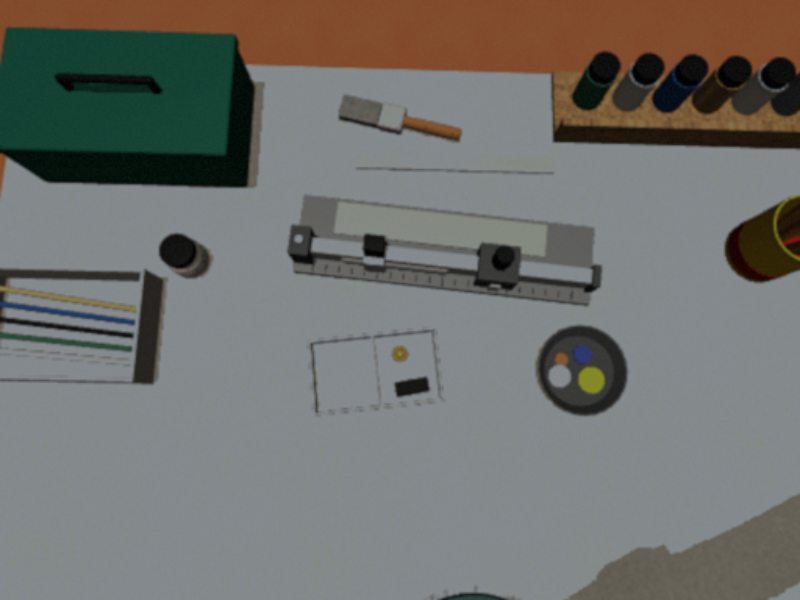

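View pics/scene.png

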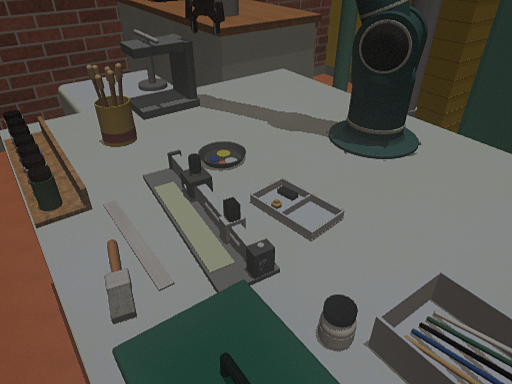

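The top view shows the end stop at about (300,244) in the 800 px picture, the stop grip at (374,246), the carriage knob at (503,257) and the tray corners at (312,343), (434,330), (440,400) and (317,412). The left half of the tray (+y) is empty. I'll enlarge this area to get finer pixel positions.

Run:
```python
from h import *
a=cv2.imread('pics/top.png')[115:275,180:392]
cv2.imwrite('pics/crop.png',cv2.resize(cv2.convertScaleAbs(a,alpha=1.5,beta=20),None,fx=3.75,fy=3.75,interpolation=cv2.INTER_CUBIC))
a=cv2.imread('pics/scene.png')[140:290,130:350]
cv2.imwrite('pics/crops.png',cv2.resize(cv2.convertScaleAbs(a,alpha=1.5,beta=20),None,fx=3.6,fy=3.6,interpolation=cv2.INTER_CUBIC))
```

```text
(no output)
```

View pics/crop.png

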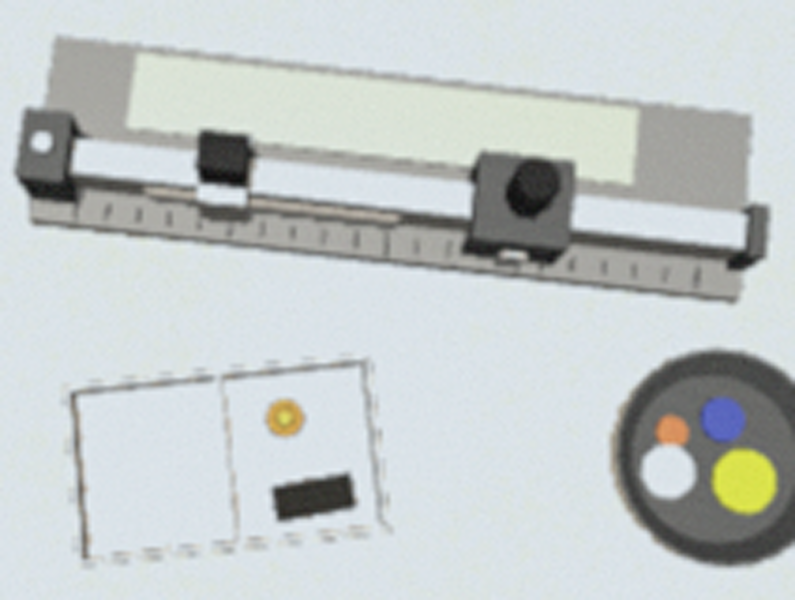

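View pics/crops.png

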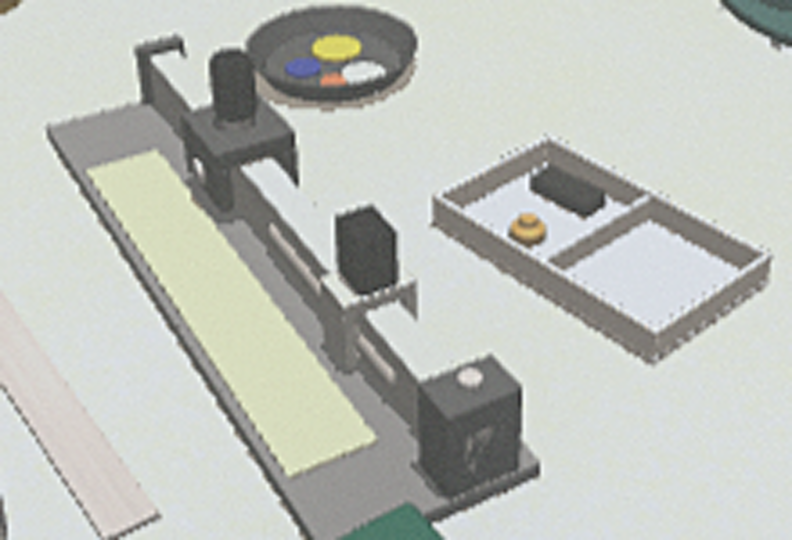

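The crops show the bed corners (top crop) at about (55,37), (750,115), (738,298) and (30,221). The grip block spans x 199–250, the knob top is near (535,181), and the tray's outer corners are near (70,392), (370,360), (388,530) and (84,562).

Run:
```python
from h import *
from scipy.optimize import least_squares as LS
n=lambda x,y:(180+(x+.5)/3.75-.5,115+(y+.5)/3.75-.5)
ns=lambda x,y:(130+(x+.5)/3.6-.5,140+(y+.5)/3.6-.5)
T=lambda p,P:np.array([p[0]+np.cos(p[2])*P[0]-np.sin(p[2])*P[1],p[1]+np.sin(p[2])*P[0]+np.cos(p[2])*P[1],P[2]])
def fit(pts,x0):
    f=lambda p:np.concatenate([np.subtract(proj(i,T(p,P)),uv) for i,P,uv in pts])
    r=LS(f,x0,loss='soft_l1'); print(r.x.round(4),f(r.x).round(1)); return r.x
b=[('top',(.09,.23,.012),n(55,37)),('top',(.09,-.23,.012),n(750,115)),('top',(-.035,-.23,.012),n(738,298)),('top',(-.035,.23,.012),n(30,221)),
('scene',(.09,-.23,.012),ns(48,130)),('scene',(-.035,.23,.012),ns(538,468)),('top',(.022,.2,.07),n(75,115)),('top',(.022,.23,.07),n(25,108))]
p=fit(b,[.55,.1,0])
h=.0125
t=[('top',(h*2-.0025-.0,.095,.025),0)]
q=fit([('top',(.055,.095,.025),n(70,392)),('top',(.055,-.095,.025),n(370,360)),('top',(-.055,-.095,.025),n(388,530)),('top',(-.055,.095,.025),n(84,562)),
('scene',(.055,.095,.025),ns(655,348)),('scene',(-.055,.095,.025),ns(770,256)),('scene',(-.055,-.095,.025),ns(548,138)),('scene',(.055,-.095,.025),ns(433,200))],[.4,.1,0])
print('tray_empty',T(q,(0,.0465,.004)))
# stop along rail
g=lambda s:[('top',(.012,s+.015,.1),n(203,130)),('top',(.012,s-.015,.1),n(251,135)),('scene',(.012,s+.015,.1),ns(363,247)),('scene',(.012,s-.015,.1),ns(335,215)),('scene',(-.012,s-.015,.1),ns(372,206)),('scene',(-.012,s+.015,.1),ns(397,238))]
f=lambda s:np.concatenate([np.subtract(proj(i,T(p,(P[0]+s[1],*P[1:]))),uv) for i,P,uv in g(s[0])])
r=LS(f,[.1,0]);print('stop',r.x,f(r.x).round(1),T(p,(0,r.x[0],.0835)),T(p,(r.x[1],r.x[0],.0835)))
K=at('top',*n(537,171),.115);f=lambda k:proj('top',T(p,(0,k[0],.115)))
print('knob',K, 'local',(np.array([[np.cos(p[2]),np.sin(p[2])],[-np.sin(p[2]),np.cos(p[2])]])@(K[:2]-p[:2])))
s=status.state();R=s['tcp_rot']
print(R.T@(T(p,(0,r.x[0],.0835))-s['eef_pos']),np.degrees(np.arctan2(R[1,1],R[0,1])),np.degrees([p[2],q[2]]))
```

```text
[ 0.6084  0.0479 -0.0895] [-0.1 -0.4  0.4 -0.2  1.   0.7 -0.9 -0.3 -0.7 -1.6  1.2 -2.9 -0.6 -0.7
 -0.4 -0.3]
[0.4457 0.1483 0.1224] [-1.8 -2.4 -0.2 -1.9  0.2  0.3 -2.2  0.5 -0.2 -4.7  0.4 -1.   0.  -1.6
 -0.6 -2.1]
tray_empty [0.43998288 0.19448902 0.004     ]
stop [0.10682373 0.00071836] [-1.8 -0.9 -0.9 -0.7 -1.  -1.1 -0.3 -0.1  0.3 -1.1  0.6 -2.4] [0.61798264 0.15424696 0.0835    ] [0.61869813 0.15418278 0.0835    ]
knob [ 0.6063 -0.0285  0.115 ] local [ 0.00469018 -0.07623619]
[ 0.62700903 -0.5122112   0.14773228] -65.82983385439532 [-5.12547919  7.01057262]
```

>>> jog_arm --pt "21 -17 0 1" --pt "60 -49 0 4" --pt "102 -83 0 7" --pt "144 -118 0 10" --pt "187 -153 0 13" --pt "230 -188 0 16" --pt "273 -223 0 19" --pt "316 -258 0 22" --pt "359 -293 0 25" --pt "402 -328 0 28" --pt "440 -360 0 29.3" --pt "460 -376 0 29.3" --fingers 1 --squeeze 60

```text
time: 1.6
eef_pos: [0.5222, -0.0361, 0.2311]
tcp_rot: [[0.996, -0.087, -0.0], [-0.087, -0.996, 0.001], [-0.0, -0.001, -1.0]]
force: [-0.1, -1.5, -0.6]
grip_width: 0.0851
grip_force: 0.0
```

>>> jog_arm --pt "10 -25 5 0" --pt "30 -75 10 0" --pt "50 -125 20 0" --pt "68 -170 30 0" --pt "79 -197.5 30 0" --pt "79 -197.5 30 0" --pt "79 -197.5 30 0"

```text
time: 2.48
eef_pos: [0.6177, 0.1501, 0.2009]
tcp_rot: [[0.996, -0.09, -0.001], [-0.09, -0.996, -0.0], [-0.001, 0.001, -1.0]]
force: [0.1, -0.7, 0.8]
grip_width: 0.0855
grip_force: 0.0
```

Run:
```python
from h import *
m=shot('wrist','w1');print(m);a=cv2.imread('pics/w1.png')
cv2.imwrite('pics/w1b.png',cv2.convertScaleAbs(cv2.resize(a,(800,600)),alpha=1.4,beta=15))
s=status.state();print(s['eef_pos'])
for P in [(.618,.1542,.1)]: print(np.array(proj('w1',P))*800/512)
```

```text
{'fov_y': 59.0751107934186, 'cx': 253.08723999833208, 'cy': 189.26740122987482, 'position': [0.6879994833416689, 0.1438209675155143, 0.3432211513049855], 'orientation': [[-0.09084005211399289, 0.9576298648193702, 0.273300433475621], [-0.9958654137238674, -0.08724114887209197, -0.025319156622371445], [-0.000403336729968144, -0.2744704427611701, 0.9615954520326985]]}
[0.61780167 0.14976324 0.20116725]
[387.33969109 298.20125996]
```

View pics/w1b.png

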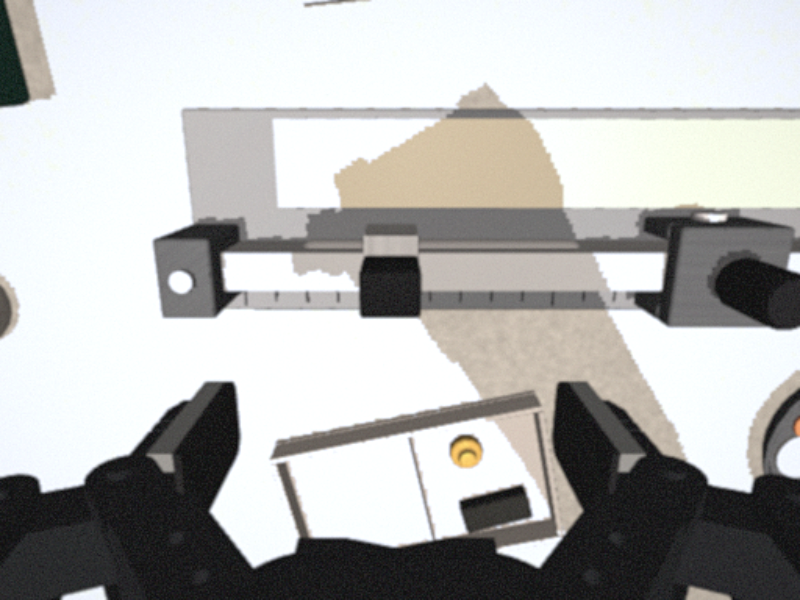

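In the wrist view the rail is level. The block top's near edge runs from (361,316) to (421,316), the block foot edge is at row 257, the knob top is near (785,303), and the tray wall top corners are near (274,458) and (540,405).

Run:
```python
from h import *
k=lambda x,y:((x+.5)*.64-.5,(y+.5)*.64-.5)
p=(.6084,.0479,-.0895)
def loc(P,p=p):
    c,s=np.cos(p[2]),np.sin(p[2]); return (np.array([[c,s],[-s,c]])@(P[:2]-np.array(p[:2]))).round(4)
for nm,u,v,z in [('blkL',361,316,.1),('blkR',421,316,.1),('blkFootL',362,257,.062),('blkFootR',419,257,.062),('knob',786,303,.115),('railfar',450,250,.052),('railnear',450,291,.052),('endface',222,316,.07),('endface2',157,317,.07),('endfar',238,225,.07)]:
    P=at('w1',*k(u,v),z); print(nm,P,loc(P))
for nm,u,v in [('trayUL',275,443),('UR',538,393),('div',411,437),('LR',556,533)]: 
    P=at('w1',*k(u,v),.025);print(nm,P,loc(P,(.4457,.1483,.1224)))
```

```text
blkL [0.6104 0.1678 0.1   ] [-0.0087  0.1196]
blkR [0.6078 0.139  0.1   ] [-0.0087  0.0907]
blkFootL [0.6316 0.1674 0.062 ] [0.0124 0.1211]
blkFootR [0.6288 0.1367 0.062 ] [0.0124 0.0903]
knob [ 0.604  -0.0247  0.115 ] [ 0.0021 -0.0727]
railfar [0.6291 0.1189 0.052 ] [0.0143 0.0726]
railnear [0.6054 0.1204 0.052 ] [-0.0095  0.0719]
endface [0.6077 0.2459 0.07  ] [-0.0184  0.1971]
endface2 [0.6103 0.2812 0.07  ] [-0.019   0.2325]
endfar [0.6558 0.2287 0.07  ] [0.0311 0.1843]
trayUL [0.5016 0.2433 0.025 ] [0.0671 0.0875]
UR [0.5228 0.0648 0.025 ] [ 0.0663 -0.0923]
div [0.4978 0.1509 0.025 ] [ 0.052  -0.0038]
LR [0.4113 0.0539 0.025 ] [-0.0457 -0.0895]
```

>>> jog_arm --pt "1.5 -3 30 0" --pt "1.5 -3 70 0" --pt "1.5 -3 105 0" --pt "1.5 -3 125 0" --pt "1.5 -3 135 0" --pt "1.5 -3 135 0" --pt "1.5 -3 135 0"

```text
time: 3.4
eef_pos: [0.6204, 0.1538, 0.0675]
tcp_rot: [[0.996, -0.09, 0.002], [-0.09, -0.996, 0.0], [0.001, -0.001, -1.0]]
force: [0.9, 0.6, 0.0]
grip_width: 0.0857
grip_force: 0.0
```

>>> jog_arm --pt "0 0 0 0" --pt "0 0 0 0" --pt "0 0 0 0" --pt "0 0 0 0" --pt "0 0 0 0" --pt "0 0 0 0" --fingers 0 --squeeze 70

```text
time: 4.15
eef_pos: [0.62, 0.1538, 0.0667]
tcp_rot: [[0.996, -0.089, 0.001], [-0.089, -0.996, 0.0], [0.0, -0.0, -1.0]]
force: [-1.0, -0.5, 5.9]
grip_width: 0.0293
grip_force: 69.6
```

>>> jog_arm --pt "0 0 -3 0" --pt "0 0 -6 0" --pt "0 0 -9 0" --pt "0 0 -13 0" --pt "0 0 -18 0" --pt "0 0 -26 0" --pt "0 0 -36 0" --pt "0 0 -48 0" --pt "0 0 -60 0" --pt "0 0 -70 0" --pt "0 0 -75 0" --pt "0 0 -75 0"

```text
time: 5.65
eef_pos: [0.6198, 0.1537, 0.1415]
tcp_rot: [[0.996, -0.09, 0.0], [-0.09, -0.996, 0.0], [0.0, -0.0, -1.0]]
force: [-0.5, 0.9, -1.6]
grip_width: 0.0292
grip_force: 71.9
```

Run:
```python
from h import *
shot('wrist','w2');a=cv2.imread('pics/w2.png')
cv2.imwrite('pics/w2b.png',cv2.convertScaleAbs(cv2.resize(a,(800,600)),alpha=1.4,beta=15))
s=status.state();print(s['eef_pos'],s['force'],s['grip_width'])
```

```text
[0.61963573 0.15361103 0.14110674] [ 0.60314016  0.45222878 -1.89228528] 0.028815032966288304
```

View pics/w2b.png

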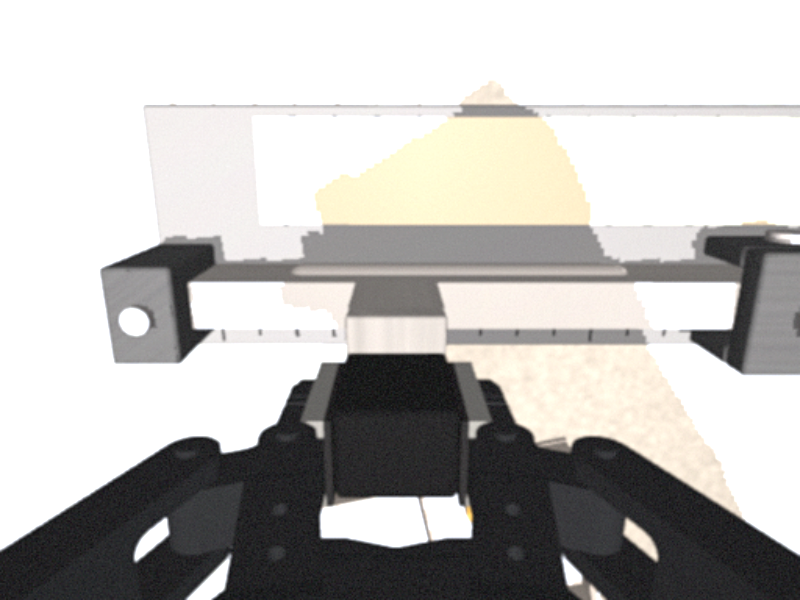

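The stop is held upright and clear of the rail. Next I'll refine the tray from the wrist view, using the bottom edge of its outer wall at z=0 and the wall top at 25 mm.

Run:
```python
from h import *
k=lambda x,y:((x+.5)*.64-.5,(y+.5)*.64-.5)
q=(.4457,.1483,.1224)
def loc(P,p=q):
    c,s=np.cos(p[2]),np.sin(p[2]); return (np.array([[c,s],[-s,c]])@(P[:2]-np.array(p[:2]))).round(4)
for nm,u,v,z in [('UL0',278,441,0),('UR0',536,393,0),('ULt',273,460,.025),('URt',542,406,.025),('divt',411,436,.025),('LRt',557,535,.025)]:
    P=at('w1',*k(u,v),z);print(nm,P,loc(P))
s=status.state();R=s['tcp_rot'];print(R.T@(np.array([.440,.1945,s['eef_pos'][2]])-s['eef_pos']))
```

```text
UL0 [0.4884 0.2486 0.    ] [0.0546 0.0943]
UR0 [0.51 0.06 0.  ] [ 0.053  -0.0955]
ULt [0.4887 0.2466 0.025 ] [0.0547 0.0923]
URt [0.5131 0.0623 0.025 ] [ 0.0564 -0.0936]
divt [0.4986 0.1509 0.025 ] [ 0.0528 -0.0039]
LRt [0.4095 0.0532 0.025 ] [-0.0475 -0.09  ]
[-1.82573975e-01 -2.46504187e-02  4.81480729e-05]
```

>>> jog_arm --pt "-8 -1 0 0" --pt "-30 -4 0 -2" --pt "-60 -8 0 -4" --pt "-92 -12 0 -6" --pt "-124 -16 0 -8" --pt "-155 -21 0 -10" --pt "-175 -23.5 0 -12" --pt "-182 -24.5 0 -12" --pt "-182.5 -24.5 10 -12" --pt "-182.5 -24.5 25 -12" --pt "-182.5 -24.5 40 -12" --pt "-182.5 -24.5 50 -12"

```text
time: 7.2
eef_pos: [0.4399, 0.1942, 0.0897]
tcp_rot: [[0.993, 0.119, -0.002], [0.119, -0.993, -0.0], [-0.002, 0.0, -1.0]]
force: [-0.0, 0.2, -1.9]
grip_width: 0.0291
grip_force: 71.7
```

Run:
```python
from h import *
shot('scene','s2');a=cv2.imread('pics/s2.png')[100:310,120:400]
cv2.imwrite('pics/s2b.png',cv2.convertScaleAbs(cv2.resize(a,(800,600)),alpha=1.5,beta=20))
s=status.state();print(s['eef_pos'],s['force'],s['grip_width'])
```

```text
[0.43945643 0.19403884 0.08901547] [-0.89341959 -0.91609446 -4.52095124] 0.029111850078929587
```

View pics/s2b.png

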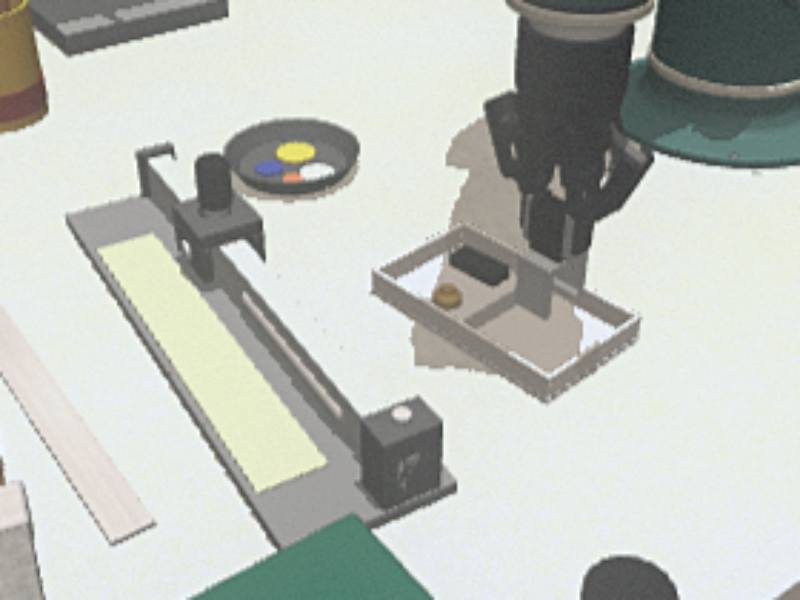

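The held stop sits over the empty compartment, around (545,260) in the crop, clear of the divider. The eraser and thumbwheel are undisturbed, so I'll lower it.

>>> jog_arm --pt "0 0 8 0" --pt "0 0 18 0" --pt "0 0 26 0" --pt "0 0 31 0" --pt "0 0 33 0" --pt "0 0 34 0" --pt "0 0 34 0" --pt "0 0 34 0"

```text
time: 8.25
eef_pos: [0.4403, 0.1944, 0.0575]
tcp_rot: [[0.993, 0.12, 0.0], [0.12, -0.993, 0.0], [0.0, -0.0, -1.0]]
force: [-0.2, 0.3, -1.7]
grip_width: 0.0291
grip_force: 71.7
```

>>> jog_arm --pt "0 0 1 0" --pt "0 0 2 0" --pt "0 0 3 0" --pt "0 0 3.5 0" --pt "0 0 4 0" --pt "0 0 4 0"

```text
time: 9.0
eef_pos: [0.4401, 0.1944, 0.0533]
tcp_rot: [[0.993, 0.12, -0.0], [0.12, -0.993, 0.0], [-0.0, -0.0, -1.0]]
force: [-0.7, 0.6, -1.5]
grip_width: 0.0294
grip_force: 71.7
```

>>> jog_arm --pt "0 0 0.5 0" --pt "0 0 1 0" --pt "0 0 1.5 0" --pt "0 0 1.5 0"

```text
time: 9.5
eef_pos: [0.4404, 0.1945, 0.053]
tcp_rot: [[0.993, 0.12, 0.001], [0.12, -0.993, -0.0], [0.001, 0.0, -1.0]]
force: [-9.7, -5.3, 32.7]
grip_width: 0.0292
grip_force: 76.6
```

>>> jog_arm --pt "0 0 -0.5 0" --pt "0 0 -1 0" --pt "0 0 -1 0"

```text
time: 9.88
eef_pos: [0.4402, 0.1945, 0.0531]
tcp_rot: [[0.993, 0.12, 0.0], [0.12, -0.993, 0.0], [0.0, -0.0, -1.0]]
force: [-3.0, -1.5, 8.0]
grip_width: 0.0291
grip_force: 72.9
```

>>> jog_arm --pt "0 0 0 0" --pt "0 0 0 0" --pt "0 0 0 0" --pt "0 0 0 0" --pt "0 0 0 0" --pt "0 0 0 0" --fingers 0.8

```text
time: 10.62
eef_pos: [0.4401, 0.1944, 0.0528]
tcp_rot: [[0.993, 0.119, -0.0], [0.119, -0.993, 0.0], [-0.0, -0.0, -1.0]]
force: [-0.0, -1.0, -0.3]
grip_width: 0.0679
grip_force: 0.0
```

>>> jog_arm --pt "0 0 -5 0" --pt "0 0 -20 0" --pt "0 0 -45 0" --pt "0 0 -75 0" --pt "0 0 -105 0" --pt "0 0 -125 0" --pt "0 0 -130 0" --pt "0 0 -130 0"

```text
time: 11.62
eef_pos: [0.4401, 0.1943, 0.1829]
tcp_rot: [[0.993, 0.119, 0.0], [0.119, -0.993, 0.0], [0.0, -0.0, -1.0]]
force: [0.3, 1.0, 0.3]
grip_width: 0.0682
grip_force: 0.0
```

Run:
```python
from h import *
shot('scene','s3');a=cv2.imread('pics/s3.png')[100:310,120:400]
cv2.imwrite('pics/s3b.png',cv2.convertScaleAbs(cv2.resize(a,(800,600)),alpha=1.5,beta=20))
s=status.state();print(s['eef_pos'],s['force'],s['grip_width'])
p=(.6084,.0479,-.0895);c,si=np.cos(p[2]),np.sin(p[2])
R=np.array(s['tcp_rot'])
for kx,ky in [(.001,-.074)]:
  P=np.array([p[0]+c*kx-si*ky,p[1]+si*kx+c*ky,s['eef_pos'][2]]);print(P,R.T@(P-s['eef_pos']))
```

```text
[0.43990392 0.19423154 0.18242824] [ 0.29738002 -0.02983883  0.07725288] 0.06818689596630544
[ 0.60278184 -0.0258932   0.18242824] [ 1.35405096e-01  2.38011709e-01 -5.23469572e-05]
```

View pics/s3b.png

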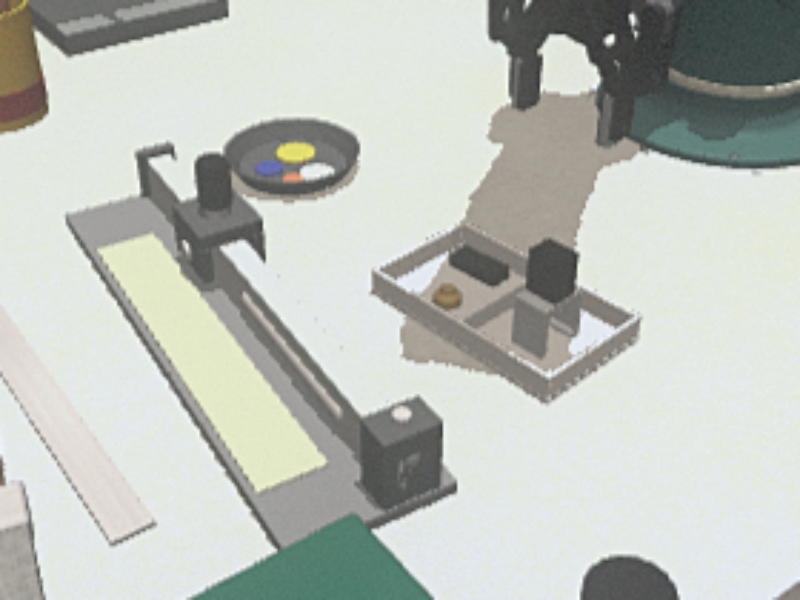

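The stop stands upright in the empty compartment. I'm moving to the knob now.

>>> jog_arm --pt "8 14 0 0" --pt "24 43 0 2" --pt "43 76 0 4" --pt "62 109 0 6" --pt "81 142 0 8" --pt "100 175 0 10" --pt "118 206 0 12" --pt "130 228 0 12" --pt "135.5 238 0 12" --pt "135.5 238 20 12" --pt "135.5 238 45 12" --pt "135.5 238 50 12"

```text
time: 13.18
eef_pos: [0.6021, -0.025, 0.1314]
tcp_rot: [[0.996, -0.088, -0.003], [-0.088, -0.996, 0.001], [-0.003, -0.0, -1.0]]
force: [-0.3, 0.1, -0.1]
grip_width: 0.0685
grip_force: 0.0
```

>>> jog_arm --pt "0 0 15 0" --pt "0 0 30 0" --pt "0 0 42 0" --pt "0 0 49 0" --pt "0 0 50 0" --pt "0 0 50 0"

```text
time: 13.92
eef_pos: [0.6033, -0.0257, 0.0831]
tcp_rot: [[0.996, -0.089, 0.0], [-0.089, -0.996, 0.0], [0.0, -0.0, -1.0]]
force: [0.2, -0.0, 0.0]
grip_width: 0.0687
grip_force: 0.0
```

>>> jog_arm --pt "0 0 0 0" --pt "0 0 0 0" --pt "0 0 0 0" --pt "0 0 0 0" --pt "0 0 0 0" --pt "0 0 0 0" --fingers 0 --squeeze 30

```text
time: 14.68
eef_pos: [0.6033, -0.0259, 0.0832]
tcp_rot: [[0.996, -0.09, 0.0], [-0.09, -0.996, -0.0], [0.0, 0.0, -1.0]]
force: [-1.8, -0.3, 5.0]
grip_width: 0.0271
grip_force: 29.2
```

>>> jog_arm --pt "0 -6 0 0" --pt "0 -20 0 0" --pt "0 -40 0 0" --pt "0 -65 0 0" --pt "0 -90 0 0" --pt "0 -115 0 0" --pt "0 -140 0 0" --pt "0 -165 0 0" --pt "0 -188 0 0" --pt "0 -208 0 0" --pt "0 -222 0 0" --pt "0 -230 0 0"

```text
time: 16.18
eef_pos: [0.6241, 0.2041, 0.0832]
tcp_rot: [[0.996, -0.089, 0.001], [-0.089, -0.996, 0.0], [0.001, -0.0, -1.0]]
force: [-0.3, -2.9, 7.3]
grip_width: 0.027
grip_force: 30.0
```

>>> jog_arm --pt "0 -2 0 0" --pt "0 -4 0 0" --pt "0 -6 0 0" --pt "0 -8 0 0" --pt "0 -8 0 0" --pt "0 -8 0 0"

```text
time: 16.92
eef_pos: [0.6248, 0.2115, 0.0833]
tcp_rot: [[0.996, -0.09, 0.001], [-0.09, -0.996, 0.0], [0.001, -0.0, -1.0]]
force: [0.0, -0.9, 7.1]
grip_width: 0.0271
grip_force: 29.9
```

>>> jog_arm --pt "0 -1 0 0" --pt "0 -2 0 0" --pt "0 -3 0 0" --pt "0 -4 0 0" --pt "0 -5 0 0" --pt "0 -5 0 0"

```text
time: 17.68
eef_pos: [0.6252, 0.2163, 0.0832]
tcp_rot: [[0.996, -0.09, 0.001], [-0.09, -0.996, 0.0], [0.001, -0.0, -1.0]]
force: [0.1, -1.0, 7.8]
grip_width: 0.027
grip_force: 29.9
```

>>> jog_arm --pt "0 -1 0 0" --pt "0 -2 0 0" --pt "0 -3 0 0" --pt "0 -3 0 0"

```text
time: 18.18
eef_pos: [0.6254, 0.2177, 0.0832]
tcp_rot: [[0.996, -0.091, -0.0], [-0.091, -0.996, -0.002], [-0.0, 0.002, -1.0]]
force: [-4.7, -10.0, 11.5]
grip_width: 0.0271
grip_force: 30.5
```

>>> jog_arm --pt "0 -0.5 0 0" --pt "0 -1 0 0" --pt "0 -1 0 0" --pt "0 -1 0 0"

```text
time: 18.68
eef_pos: [0.6254, 0.2178, 0.0832]
tcp_rot: [[0.996, -0.091, -0.001], [-0.091, -0.996, -0.003], [-0.0, 0.003, -1.0]]
force: [-5.4, -14.0, 14.4]
grip_width: 0.0269
grip_force: 30.9
```

>>> jog_arm --pt "0 0 0 0" --pt "0 0 0 0" --pt "0 0 0 0" --pt "0 0 0 0" --pt "0 0 0 0" --fingers 0.8

```text
time: 19.3
eef_pos: [0.6252, 0.2204, 0.0827]
tcp_rot: [[0.996, -0.089, -0.0], [-0.089, -0.996, 0.0], [-0.0, -0.0, -1.0]]
force: [-0.4, -0.4, -0.3]
grip_width: 0.0684
grip_force: 0.0
```

>>> jog_arm --pt "0 0 -5 0" --pt "0 0 -20 0" --pt "0 0 -45 0" --pt "0 0 -75 0" --pt "0 0 -105 0" --pt "0 0 -120 0" --pt "0 0 -120 0" --pt "0 0 -120 0"

```text
time: 20.3
eef_pos: [0.6248, 0.2201, 0.2017]
tcp_rot: [[0.996, -0.089, -0.001], [-0.089, -0.996, -0.001], [-0.001, 0.001, -1.0]]
force: [-0.5, 0.5, -0.3]
grip_width: 0.0685
grip_force: 0.0
```

Run:
```python
from h import *
shot('scene','s4');a=cv2.imread('pics/s4.png')[100:340,120:440]
cv2.imwrite('pics/s4b.png',cv2.convertScaleAbs(cv2.resize(a,(800,600)),alpha=1.5,beta=20))
s=status.state();print(s['eef_pos'],s['force'],s['grip_width'])
```

```text
[0.62475007 0.22006185 0.2015194 ] [ 0.68129739 -0.53176255 -0.06824573] 0.068115599063436
```

View pics/s4b.png

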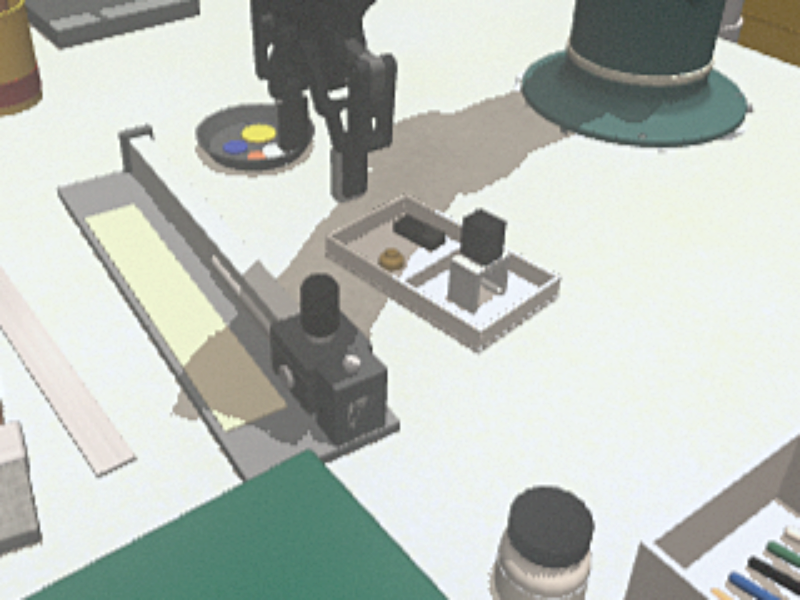

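The carriage is home against the end stop with no gap (around (330,350)), the stop is upright in the empty compartment, and everything else is undisturbed. Handing in.

```bash
python3 -c "
from station import job;print(job.sign_off())"
```

```text
the job is handed in; nothing more can be done
None
```

I handed the job in at about 20 s: the length stop stands upright in the tray's empty compartment, the carriage is home against the end stop with the gripper clear, and the other items look undisturbed in the final picture; no verdict was returned.

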